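Shift the bench polisher into third speed

TASK

Set the bench polisher to its third speed: push its red-knobbed gearstick along its slot to the neutral cross-lane, then across, then forward until it is fully home in the slot marked with three dots, and leave it there. Only push the knob with the fingertips or the outside of the fingers, with moderate force; do not take it between the fingers, and leave everything else on the bench where it is.

Things in the scene. Friction and masses are not known exactly. Their poses are not given: they have to be found in the camera images.
- polisher: bench polisher bolted down, yawed up to 20 degrees: green gearbox 170 x 150 mm with a gate plate on top; grey motor on its left (+y) to 235 mm from the origin, top 108 mm above the bench; cream wheel, 120 mm in diameter, on its right (-y) to 174 mm, top 126 mm up. Origin: on the bench under the gearbox's centre; x forward (away from the robot), y left, z up
- gate (a point): centre of the H-shaped gate, on the aluminium plate's upper face, 100 mm over the polisher's origin, same axes. Two legs along x, 19.5 mm left and right, 16 mm wide, joined halfway by a neutral cross-lane along y, 18 mm wide, corners rounded. Slots: first = left forward (1 black dot at its end), second = left backward (2 dots), third = right forward (3), fourth = right backward (4)
- third_dots (a point): middle of the row of three black dots on the gate plate just past the forward end of the third slot: 43 mm forward and 22 mm right of the gate's centre, on the plate's upper face
- knob (a point): centre of the gearstick's red ball knob, 36 mm in diameter, fixed on a steel stick 10 mm thick that passes through the gate. The stick tilts about a pivot 35 mm above the bench over the polisher's origin; pivot to knob centre is 135 mm (knob 170 mm above the bench when upright, about 157 mm when tilted fully both ways). z runs along the stick
- shift_across (a joint): sideways tilt of the stick, rad: -0.32 fully left, 0 middle, +0.32 fully right (polisher's -y), knob then 42 mm to the side. Moves only while the stick is in the cross-lane (shift_fore within about 0.07 of 0); in the legs it stays beyond 0.27 either way. Stays where left (friction, about 1.5 N at the knob). Starts in the left leg
- shift_fore (a joint): fore-and-aft tilt of the stick, rad: -0.32 fully backward (polisher's -x), 0 neutral, +0.32 fully forward (its +x), a firm stop, knob then 42 mm out. Moves freely along a leg only. Stays where left (friction, about 1.5 N at the knob). Starts anywhere along the left leg
- mallet: bystander: wooden mallet lying flat, head a block 75 x 130 x 70 mm, handle 200 mm long; origin on the bench under the middle of its length
- screwdriver: bystander: blue-handled screwdriver lying on the bench; origin under its middle
- glue: bystander: yellow glue bottle with orange cap, 56 mm in diameter, 150 mm high, standing; origin at the centre of its underside
- wax: bystander: round jar of wax with a steel cap, 66 mm in diameter, 50 mm high, standing on the robot's side of the polisher; origin at the centre of its underside
- bar: bystander: dark red bar of polishing compound, 30 x 85 x 30 mm, lying on the robot's side of the polisher; origin at the centre of its underside
- drawer_knob: bystander: small turned wooden drawer knob, 40 mm in diameter, 38 mm high, standing beyond the polisher; origin at the centre of its underside
- offcut: bystander: pale wooden offcut, 50 x 110 x 25 mm, lying beyond the polisher; origin at the centre of its underside

How it is judged:
By the outcome, as a careful person would: the job done as asked, in the order asked, and still so for the second after the job is handed in, with the robot touching nothing.
It also fails if it takes over 70 s, if anything falls off the work surface, if the arm or the gripper's body presses on something with over 40 N, if the wrist force passes 120 N, or if a joint passes its speed limit or range.

ROBOT

A 7-joint arm with a two-finger parallel gripper is mounted at the origin on the work surface. World frame = base frame: x ahead of the robot, y to its left, z up, the work surface at z = 0. Lengths are in m, angles in rad, forces in N, time in s.
With the tool pointing down it reaches from about 0.425 to 1.025 m from the base axis. Payload 3.6 kg.
Tool frame: the origin (TCP) lies at the very end of the fingers, on their centre line; the grasp point (between the pads) lies 19 mm behind it; y points along the fingers, x is the direction in which the jaws open and shut, and the axes are right-handed (so a half turn about y gives the same grasp; the last joint's range is limited). The gripper opens to 85 mm and grips with 20 to 120 N. Pads are 22 mm wide; open, the fingers measure 114 mm over their backs; the gripper's body (76 mm by 85 mm) begins 54 mm behind the grasp point. The pads swing forward as they close: fully open they stand 13 mm farther back than shut.
Start: joints at [-1.294, 0.591, 0.048, 1.609, -0.033, 0.943, -0.034], TCP at [0.263, 0.676, 0.231] pointing down, gripper open.
Joint ranges: [-2.69, 2.69], [-0.47, 2.24], [-1.27, 1.36], [0.19, 2.51], [-1.53, 4.68], [0.08, 2.07], [-3.09, 3.09]. Speed limits (rad/s): [2.57, 2.57, 3.14, 3.14, 3.14, 3.14, 3.14].

INTERFACE

Orientations are given as a rotation vector (axis times angle).
In Python, from station import env, fingers, imaging, finish_job, nets gives the robot as it stands. Calls block until the motion is done:
- env.move_to(position, orientation): joint-space move of the TCP to a pose.
- env.movel(position, orientation=None, speed=0.15): straight line of the TCP; orientation=None keeps the orientation; speed is the mean speed in m/s.
- env.movej(angles): joint-space move.
- fingers.set_gripper(opening): opening from 0.0 (shut) to 1.0 (fully open); the grip force is fixed at half the most; returns when the fingers have stopped.
- env.wait(seconds).
- env.solve_ik(position, orientation): joint angles nearest the present ones, or None.
- env.state(): the state.
- imaging.capture(name): name is "scene" or "top" or "wrist"; returns the picture (384x512x3 uint8, red, green, blue); there is no depth.
- imaging.calibration(name): a dict with "vfov" (degrees; the focal length in pixels is half the picture's height over the tangent of half this angle, whatever the lens; pixels are square), "cx", "cy" (the principal point, pixels), "R" (3x3) and "t" (3): a world point X has camera coordinates R X + t; the wrist camera has in their place "hand_eye" (4x4, takes a point from camera to tool coordinates, whose origin is the TCP and whose axes are the tool frame's). Camera axes: x right, y down, z forward; pixel columns grow to the right and rows downward; lengths in m; the calibration is good to about 2 mm. A picture is of the moment at which its call begins: read the wrist's pose just before it. calibration takes no time and is no camera call.
A pose or a line that the arm cannot do raises env.PlanningError and nothing moves.
- finish_job(): hands the job in, once; it reports no verdict.
Trained networks look in the newest picture that a camera, given by its name, has taken for a name from the list of things; names that differ only in an ending like _2 or _b are one class to them, and where a whole thing is asked for, a point or a joint stands for the part that bears it (a point fixed in the world has none). Each returns a list of dicts, best first, with "conf" (0 to 1); they miss things now and then, are a little off and sometimes report something else, mostly with a low value. They report only what shows in the picture. A call takes as long as a camera call.
- nets.trace(camera, name): "region" (384x512 bool, what is visible of it).
- nets.spot_point(camera, name): "centre" ([x, y, z] in m, in the coordinates of the camera as it stood for that picture, good to about 4 mm: a listed point, or the origin of a listed thing).
The state is a dict: "time": time; "qpos": joint angles; "qd": joint speeds; "joint_efforts": joint torques, N m; "eef_pos": TCP position; "ee_rot": TCP orientation; "ft_force": force on the tool from outside, world axes, zero at the start; "moment": the same for the moment, N m; "finger_gap": opening from 0.0 (shut) to 1.0 (fully open).
Only numpy, scipy, OpenCV 4.12 (cv2) and the standard library are available. Lean on these libraries where they do the work, as an engineer would, in place of code of your own. Each camera call takes 0.05 s, during which the arm holds its last target. There are 200 camera calls.

## Working session

There is one attempt and no reset: what is moved stays moved. The work goes in short steps, each a Python script; the robot and the scene stay as the last script left them, time stands still between calls to the robot, and variables do not carry over. Pictures are saved under pics/ and viewed, about 8 in all and at most 12, crops included, and the job is handed in when it is done.

```bash
ls; mkdir -p pics; cat > h.py <<'E'
import numpy as np, cv2
from station import env, fingers, imaging, finish_job, nets
from scipy.spatial.transform import Rotation as Ro
def cam(name):
    c=imaging.calibration(name)
    if 'R' in c: R=np.array(c['R']);t=np.array(c['t']);return c,R,t
    s=env.state();T=np.eye(4);T[:3,:3]=Ro.from_rotvec(s['ee_rot']).as_matrix();T[:3,3]=s['eef_pos']
    M=np.linalg.inv(T@np.array(c['hand_eye']));return c,M[:3,:3],M[:3,3]
def snap(name,fn=None):
    k=cam(name);im=imaging.capture(name)
    if fn: cv2.imwrite('pics/'+fn,im[...,::-1])
    return im,k
def spot(name,k,thing):
    return [(np.round(k[1].T@(np.array(d['centre'])-k[2]),4),round(d['conf'],2)) for d in nets.spot_point(name,thing)[:2]]
E
python3 - <<'E'
from h import *
ims=[]
for n in('scene','top'):
    im,k=snap(n);ims.append(im)
    for th in('polisher','gate','third_dots','knob','glue','wax','mallet','bar'): print(n,th,spot(n,k,th))
cv2.imwrite('pics/a.png',cv2.resize(np.hstack(ims)[...,::-1],(800,300)))
cv2.imwrite('pics/b.png',ims[1][...,::-1])
s=env.state();print(s['time'],s['ee_rot'],s['ft_force'],Ro.from_rotvec(s['ee_rot']).as_matrix().round(2))
E
```

```text
pics
scene polisher [(array([0.5492, 0.0314, 0.0014]), 0.69)]
scene gate [(array([0.5517, 0.0326, 0.0975]), 0.61)]
scene third_dots [(array([0.5964, 0.016 , 0.1019]), 0.77)]
scene knob [(array([0.5882, 0.0699, 0.1581]), 0.67)]
scene glue [(array([5.080e-01, 4.379e-01, 5.000e-04]), 0.88)]
scene wax [(array([0.4107, 0.133 , 0.0032]), 0.76)]
scene mallet [(array([ 0.4221, -0.5625, -0.0011]), 0.7)]
scene bar [(array([0.5507, 0.0321, 0.1025]), 0.59), (array([ 0.4086, -0.0409, -0.001 ]), 0.53)]
top polisher [(array([0.5544, 0.0387, 0.0058]), 0.64)]
top gate [(array([0.552 , 0.038 , 0.1002]), 0.95)]
top third_dots [(array([0.5979, 0.0123, 0.0945]), 0.94), (array([0.5524, 0.0339, 0.0998]), 0.72)]
top knob [(array([0.5894, 0.0761, 0.1556]), 0.64)]
top glue [(array([0.5051, 0.4398, 0.0007]), 0.52)]
top wax [(array([ 0.4118,  0.138 , -0.0012]), 0.52)]
top mallet [(array([ 0.4163, -0.5581, -0.0044]), 0.59)]
top bar [(array([0.3483, 0.4779, 0.0014]), 0.67), (array([ 0.4157, -0.0377, -0.0013]), 0.51)]
0.9 [-1.36207483 -0.93195571  0.93194989] [-1.23364179  0.04716166  0.81109479] [[ 0.36  0.   -0.93]
 [ 0.93 -0.    0.36]
 [-0.   -1.   -0.  ]]
```

View pics/a.png

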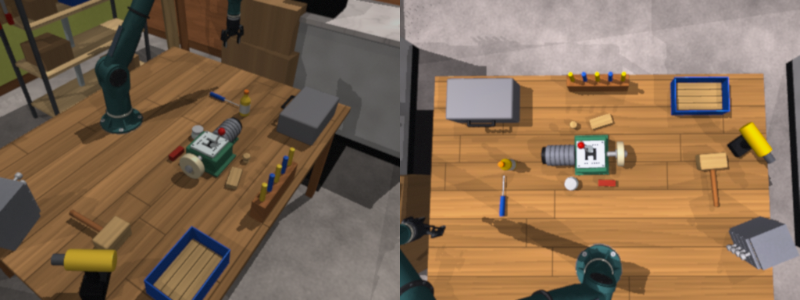

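Knob starts fully forward in the left leg, and the polisher's yaw is only a few degrees. I'll close the gripper and go above for a close look.

```bash
cat >> h.py <<'E'
def ori(yaw):
    X=np.array([np.cos(yaw),np.sin(yaw),0]);Y=np.array([-np.sin(yaw),np.cos(yaw),0])
    return Ro.from_matrix(np.c_[Y,[0,0,-1],-X]).as_rotvec()
E
python3 - <<'E'
from h import *
fingers.set_gripper(0.0)
p=np.array(env.state()['eef_pos']);env.movel(p+[0,0,.13],speed=.3)
c=imaging.calibration('wrist');print(np.array(c['hand_eye']).round(3).tolist(),c['vfov'])
env.move_to([.55,.035,.40],ori(.04))
im,k=snap('wrist','w1.png')
for th in('gate','third_dots','knob','polisher'): print(th,spot('wrist',k,th))
s=env.state();print(s['time'],s['eef_pos'],s['ft_force'],s['finger_gap'])
E
```

```text
[[1.0, 0.001, -0.0, 0.001], [0.001, -0.297, 0.955, -0.142], [0.001, -0.955, -0.297, 0.075], [0.0, 0.0, 0.0, 1.0]] 58.740166103049916
gate [(array([0.5567, 0.0346, 0.0988]), 0.74)]
third_dots [(array([0.5977, 0.0121, 0.0994]), 0.69)]
knob [(array([0.5888, 0.074 , 0.1533]), 0.69)]
polisher [(array([ 5.522e-01,  3.700e-02, -1.000e-04]), 0.67)]
4.9917 [0.5500471  0.03551233 0.39992323] [-0.81129781 -0.58523883 -0.18270696] -0.0006066651761212282
```

View pics/w1.png

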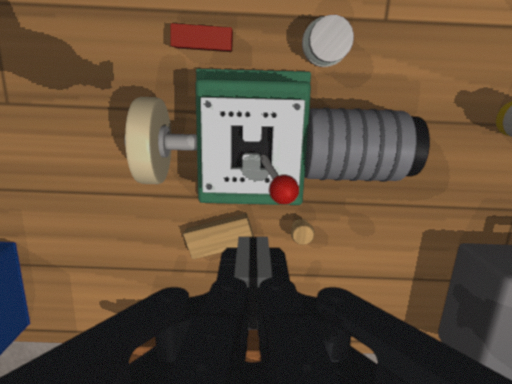

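```bash
python3 - <<'E'
from h import *
c,R,t=cam('wrist');f=192/np.tan(np.radians(c['vfov']/2))
def ray(u,v,z=.1):
    d=R.T@np.array([(u-c['cx'])/f,(v-c['cy'])/f,1]);o=-R.T@t;return (o+d*(z-o[2])/d[2]).round(4)
for q in((208,104),(209,187),(297,106),(236,179),(233,114),(270,115)): print(q,ray(*q))
yaw=.02;o=ori(yaw);X=np.array([np.cos(yaw),np.sin(yaw),0]);Y=np.array([-X[1],X[0],0])
G=np.array([.5545,.036,0])
K=G+.042*X+.042*Y;print('K',K)
P=K+.048*X
env.move_to(P+[0,0,.25],o);env.movel(P+[0,0,.138],speed=.15)
im,k=snap('wrist','w2.png');print(spot('wrist',k,'knob'))
for a in np.arange(.064,.032,-.008):
    env.movel(G+.042*Y+a*X+[0,0,.138],speed=.06)
    s=env.state();print(round(s['time'],1),a,np.round(s['ft_force'],1))
im2,k=snap('wrist');print(spot('wrist',k,'knob'),spot('wrist',k,'gate'))
cv2.imwrite('pics/w3.png',cv2.resize(np.hstack([im,im2])[...,::-1],(800,300)))
E
```

```text
(208, 104) [ 0.5016 -0.0227  0.1   ]
(209, 187) [ 0.6108 -0.021   0.1   ]
(297, 106) [0.4994 0.0894 0.1   ]
(236, 179) [0.598  0.0152 0.1   ]
(233, 114) [0.5126 0.009  0.1   ]
(270, 115) [0.5119 0.056  0.1   ]
K [0.59565166 0.07883154 0.        ]
[(array([0.5883, 0.0749, 0.1514]), 0.88)]
7.3 0.064 [-0.2 -0.5 -0.4]
7.6 0.056 [1.6 0.  1.7]
7.9 0.048 [1.2 0.1 0.6]
8.2 0.04 [0.4 0.5 0.1]
[(array([0.5608, 0.0782, 0.1592]), 0.93)] [(array([0.557 , 0.0348, 0.099 ]), 0.7)]
```

View pics/w3.png

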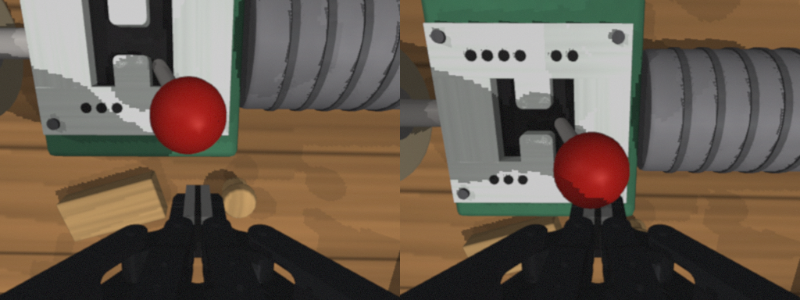

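```bash
cat >> h.py <<'E'
yaw=.018;o=ori(yaw);X=np.array([np.cos(yaw),np.sin(yaw),0]);Y=np.array([-X[1],X[0],0])
G=np.array([.5555,.035,0])
def loc(r):
    return [((p-G)@X, (p-G)@Y) and (round((p-G)@X*1e3,1),round((p-G)@Y*1e3,1),p[2],c) for p,c in r]
def look(fn=None):
    im,k=snap('wrist',fn)
    for n in('knob','gate','third_dots'): print(n,loc(spot('wrist',k,n)))
    return im
def go(x,y,z,speed=.06):
    env.movel(G+x*X+y*Y+[0,0,z],o,speed=speed);s=env.state();print(round(s['time'],1),(x,y,z),np.round(s['ft_force'],1))
E
python3 - <<'E'
from h import *
go(.033,.042,.138)
look()
go(.055,.042,.138,.1);go(.055,.042,.25,.2)
go(.0,.09,.25,.2)
look('w4.png')
E
```

```text
8.6 (0.033, 0.042, 0.138) [ 0.5  0.2 -0.1]
knob [(np.float64(-1.3), np.float64(40.1), np.float64(0.1567), 0.81)]
gate [(np.float64(1.1), np.float64(-0.7), np.float64(0.1008), 0.95)]
third_dots [(np.float64(42.9), np.float64(-22.9), np.float64(0.1001), 0.65)]
9.2 (0.055, 0.042, 0.138) [-0.2  0.1  0.1]
9.9 (0.055, 0.042, 0.25) [ 0.2 -0.  -0.9]
10.4 (0.0, 0.09, 0.25) [ 0.7 -0.1 -0. ]
knob [(np.float64(1.5), np.float64(39.4), np.float64(0.1581), 0.77)]
gate [(np.float64(0.6), np.float64(-3.7), np.float64(0.0988), 0.6)]
third_dots [(np.float64(44.4), np.float64(-22.6), np.float64(0.0992), 0.85)]
```

View pics/w4.png

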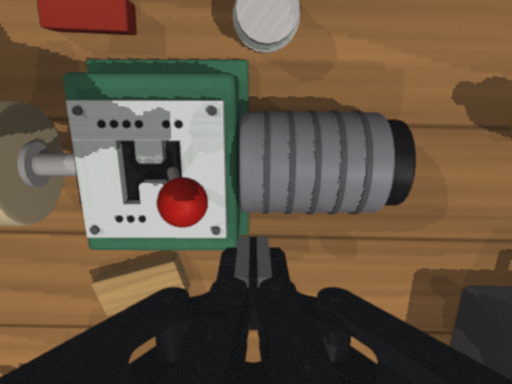

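Knob is at neutral, within about 2 mm. Next I push it across from its left side.

```bash
python3 - <<'E'
from h import *
go(.0,.09,.142,.15)
for y in(.06,.04,.02,.004,-.002,-.005,-.008,-.010,-.012,-.014):
    go(.0,y,.142)
    if env.state()['ft_force'][1]>7: break
look('w5.png')
E
```

```text
11.4 (0.0, 0.09, 0.142) [-0.7  0.1  1.3]
12.1 (0.0, 0.06, 0.142) [-0.4 -0.5 -0.5]
12.6 (0.0, 0.04, 0.142) [-0.1  0.1  5.4]
13.1 (0.0, 0.02, 0.142) [-0.3  0.   0.1]
13.5 (0.0, 0.004, 0.142) [-0.4  0.4 -1. ]
13.7 (0.0, -0.002, 0.142) [-0.7  0.3 -0.1]
14.0 (0.0, -0.005, 0.142) [ 0.5 -0.1  0.1]
14.2 (0.0, -0.008, 0.142) [ 0.   0.7 -0.4]
14.5 (0.0, -0.01, 0.142) [-0.4  0.3 -0.1]
14.7 (0.0, -0.012, 0.142) [ 0.   1.9 -0.5]
15.0 (0.0, -0.014, 0.142) [-0.6  5.2 -1.5]
knob [(np.float64(1.6), np.float64(-42.0), np.float64(0.1564), 0.73)]
gate [(np.float64(0.9), np.float64(-1.4), np.float64(0.0977), 0.93)]
third_dots []
```

View pics/w5.png

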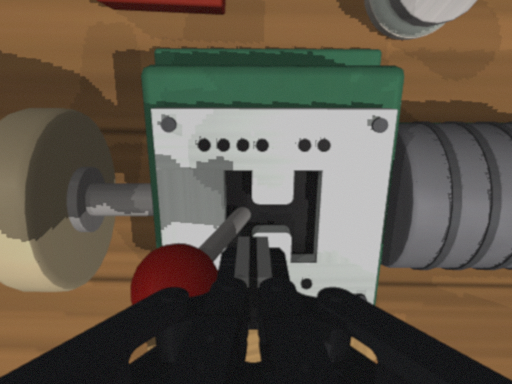

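```bash
python3 - <<'E'
from h import *
go(.0,.005,.142,.1);go(.0,.005,.25,.2);go(-.055,-.042,.25,.2);go(-.055,-.042,.140,.15)
for x in(-.03,-.01,0,.006,.009,.011,.013,.015,.017,.019):
    go(x,-.042,.140,.05)
    if env.state()['ft_force'][0]<-8: break
look()
go(x-.025,-.042,.140,.1);go(x-.025,-.042,.26,.2);go(-.04,.035,.30,.2)
look('w6.png')
im,k=snap('top');print(loc(spot('top',k,'knob')),loc(spot('top',k,'gate')))
E
```

```text
15.5 (0.0, 0.005, 0.142) [ 0.1 -0.5 -0.4]
16.2 (0.0, 0.005, 0.25) [-0.7  0.3  0.3]
16.7 (-0.055, -0.042, 0.25) [0.6 0.7 0.1]
17.6 (-0.055, -0.042, 0.14) [-0.2 -1.   0.1]
18.2 (-0.03, -0.042, 0.14) [-0.4 -0.1 -0.3]
18.8 (-0.01, -0.042, 0.14) [0.4 0.7 0.9]
19.1 (0, -0.042, 0.14) [-0.2 -0.7 -0.3]
19.4 (0.006, -0.042, 0.14) [ 1.   0.1 -0.5]
19.7 (0.009, -0.042, 0.14) [0.  0.5 0.2]
19.9 (0.011, -0.042, 0.14) [-0.8  0.2 -1.1]
20.2 (0.013, -0.042, 0.14) [-0.7  0.3 -1.7]
20.4 (0.015, -0.042, 0.14) [-4.3  0.2 -0.1]
20.7 (0.017, -0.042, 0.14) [-5.8 -0.1  2.7]
20.9 (0.019, -0.042, 0.14) [-8.4  0.7  4.5]
knob [(np.float64(38.1), np.float64(-41.8), np.float64(0.1513), 0.62)]
gate [(np.float64(-1.0), np.float64(0.1), np.float64(0.0982), 0.77)]
third_dots [(np.float64(40.8), np.float64(-19.4), np.float64(0.0961), 0.83)]
21.5 (-0.006000000000000002, -0.042, 0.14) [ 1.2  0.2 -0.9]
22.3 (-0.006000000000000002, -0.042, 0.26) [-0.4  0.2  0.6]
22.9 (-0.04, 0.035, 0.3) [ 0.5 -0.5  0.4]
knob [(np.float64(42.0), np.float64(-40.8), np.float64(0.1529), 0.67)]
gate [(np.float64(-1.3), np.float64(0.4), np.float64(0.1001), 0.93)]
third_dots [(np.float64(43.9), np.float64(-24.1), np.float64(0.0985), 0.92)]
[(np.float64(40.3), np.float64(-39.1), np.float64(0.1589), 0.41)] [(np.float64(-0.7), np.float64(-1.5), np.float64(0.0999), 0.59)]
```

View pics/w6.png

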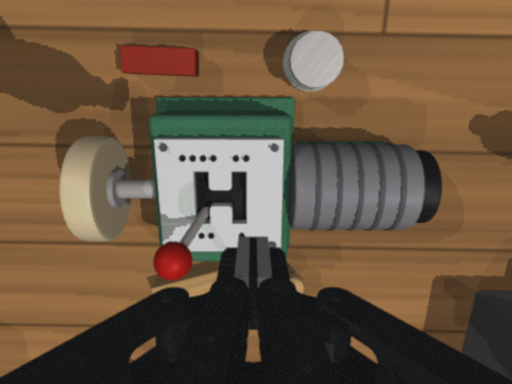

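The stick is in the third slot beside the three dots. It met the firm stop with about 8 N on it, and the knob measures (42, -41) mm from the gate centre. The arm is clear.

```bash
python3 - <<'E'
from h import *
finish_job()
E
```

```text
the job is handed in; nothing more can be done
```

The polisher is set to third speed and the job is handed in. With the gripper shut, I pushed the knob with the outside of the fingers in three moves: back to neutral, across to the right stop, then forward until it reached the firm stop.

- **Final position:** after I backed the arm off, the wrist camera put the knob 42 mm forward and 41 mm right of the gate centre, against the nominal 42 mm each way. The top camera read 40 and 39 mm with low confidence, which is within its error. In the last picture the stick stands in the slot marked with three dots.
- **Force and time:** the highest wrist force I read was about 10 N, when the stick met the forward stop. I last read the clock at 22.9 s, just before handing in.
- **Everything else on the bench:** nothing looked disturbed in the close-up pictures, which do not show the mallet, screwdriver or glue. I did not measure the other items again afterwards.

No check failed.

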